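# Free a jammed order tag and square it up on the reader

### The job

The wooden order tag is stuck across the narrow part of the tag chute, under the two side lips: push it back up the chute until it is wholly clear of the lips, then lift it out. Lay it brass disc up on the reader plate a little short of both stops, its long sides parallel to the long stop, let go, and then push it home so that one long side is flush against the long stop and one end is against the short stop. Leave the shaker, cup and bowl standing where they are.

Things in the scene. Friction and masses are not known exactly. Their poses are not given: they have to be found in the camera images.
- tag: The order tag: a beech bar 110 long, 32 wide, 14 mm thick, about 60 g, with a small brass disc (18 mm) let into its top. Origin: centre of its underside; x across the 32 mm width, y along the 110 mm length, z out of the top. It starts jammed crosswise in the chute, x roughly up the slope. Turned by half a turn it is the same.
- chute: Fixed open-topped metal chute. Origin: on the counter under its middle; x points level, the way the floor rises; z up. Floor 260 mm long, rising 14 degrees (0.244 rad) towards +x. Walls 4 mm thick, 28 mm above the floor, taper: inside 83 mm wide at the low end, 110 mm 50 mm below the middle (along the slope), 127 mm at the middle, 171 mm at the top end.
- chute_floor (a point): Point on the chute's floor surface at its middle, 45 mm above the counter. The jammed tag's centre lies about 28 mm down the slope from here. Once its centre is 10 mm or more up the slope from here it is clear of the lips. Friction holds it wherever it is left on the slope.
- chute_lips (a point): Point on the floor, on the centre line, midway along the two lips, 32 mm down the slope from chute_floor. Each lip is 45 mm long up the slope, 3 mm thick, its underside 20 mm above the floor, and overhangs its wall's inside by about 19 mm, over the ends of the jammed tag. The gap between the lips is at least 70 mm wide and open above: closed fingers can push the tag's lower long face through it.
- reader: Fixed black plate 136 (x) by 186 (y) mm, 10 mm thick, flat on the counter. Origin: centre of its underside; z up. Two steel stops, 8 mm thick, rise 20 mm above the plate: the long stop runs along y on the +x side, its face at x = +55 mm; the short stop runs along x on the +y side, its face at y = +80 mm. The -x and -y sides are open.
- reader_home (a point): Where the tag's origin (centre of underside) lies when pushed home: on the plate's top at x = +39, y = +25 mm of the reader, 10 mm above the counter, the tag's length along the reader's y.
- shaker: Bystander: upright steel shaker, 58 mm across, 100 mm high, standing beyond the reader's -y side. Origin: centre of its foot.
- cup: Bystander: white cup, 64 mm across, 60 mm high, beside the chute. Origin: centre of its foot.
- bowl: Bystander: steel bowl, 100 mm across, 45 mm high, beyond the reader's long stop. Origin: centre of its foot.
Things that resemble listed ones, but are neither listed nor needed, are in the scene too. There is more than one size of the reader; the one meant has the size given above. There is more than one size of the tag; the one meant has the size given above.

How it is judged (in metres and radians):
On the way, in this order (a step that is already met when the one before it is completed fails the run):
1. the tag has been pushed back up the chute, clear of the lips, still lying on the chute floor (x of tag in the frame of chute above 0.008 m and z of tag in the frame of chute below 0.085 m and contact force between tag and chute above 0.05 N), for 0.2 s.
2. the tag is lifted out of the chute (height (world z) of tag above 0.115 m and contact force between tag and chute below 0.01 N), for 0.1 s.
3. the tag lies on the reader plate, let go, more than 4 mm short of both stops and parallel to the long stop within about 15 degrees (z of tag in the frame of reader between 0.007 and 0.013 m and angle between tag's own z axis and vertical below 0.06 rad and x of tag in the frame of reader between -0.06 and 0.035 m and y of tag in the frame of reader between -0.07 and 0.021 m and angle between the y axis of tag and the y axis of reader, either way round below 0.26 rad and contact force between tag and the fingers below 0.02 N), for 0.2 s.
At the end, for the whole second after the job is handed in: The tag lies flat at rest on the reader plate, disc up, its long side within 2 mm of the long stop and parallel to it within 0.03 rad, its end within 2 mm of the short stop (z of tag in the frame of reader between 0.007 and 0.013 m and angle between tag's own z axis and vertical below 0.06 rad and x of tag in the frame of reader between 0.037 and 0.041 m and y of tag in the frame of reader between 0.023 and 0.027 m and angle between the y axis of tag and the y axis of reader, either way round below 0.03 rad and linear speed of tag below 0.01 m/s); the robot touches nothing.
It fails at once if the shaker, cup or bowl is moved by more than 25 mm (distance of any of shaker, cup, bowl from where it was at the start of the episode above 0.025 m).
It fails at once if the shaker, cup or bowl is tipped over (angle between any of shaker, cup, bowl's own z axis and vertical above 0.5 rad).
It also fails if it takes over 67 s, if anything falls off the work surface, if the arm or the gripper's body presses on something with over 40 N, if the wrist force passes 120 N, or if a joint passes its speed limit or range.

### The arm

A 6-joint arm with a two-finger parallel gripper is mounted at the origin on the work surface. World frame = base frame: x ahead of the robot, y to its left, z up, the work surface at z = 0. Lengths are in m, angles in degrees, forces in N, time in s.
With the tool pointing down it reaches from about 0.3 to 0.75 m from the base axis. Payload 8.5 kg.
Tool frame: the origin (TCP) lies at the very end of the fingers, on their centre line; the grasp point (between the pads) lies 19 mm behind it; z points along the fingers, y is the line along which they close (so a half turn about z gives the same grasp; the last joint's range is limited). The gripper opens to 85 mm and grips with 20 to 120 N. Pads are 22 mm wide; open, the fingers measure 114 mm over their backs; the gripper's body (76 mm by 85 mm) begins 54 mm behind the grasp point. The pads swing forward as they close: fully open they stand 13 mm farther back than shut.
Start: joints at [55.846, 21.807, 74.336, -0, 83.858, -12.336], TCP at [0.204, 0.511, 0.231] pointing down, gripper open.
Joint ranges: [-178.18, 178.18], [-50.72, 133.34], [12.68, 142.11], [-81.47, 261.47], [9.98, 163.14], [-165.26, 165.26]. Speed limits (degrees/s): [136.94, 136.94, 180, 180, 180, 180].

### API

Orientations are given as a 3x3 rotation matrix whose columns are the frame's x, y, z axes.
In Python, from rig import observe, cams, ticket gives the robot as it stands.
- The arm moves only by the tool move_arm, never from a script. Its arguments are lists of equal length, an entry for each row: "jaw": the finger opening in cm, from 0 to 8.54; "dp": the shift along the tool's x, y, z in cm, a list of three; "turn": the turn, a rotation vector about the tool's x, y, z in rad, a list of three. In form: {"jaw": [jaw, ...], "dp": [[tx, ty, tz], ...], "turn": [[wx, wy, wz], ...]}. A call has 1 to 12 rows; each row shifts and turns the commanded pose from where the row before left it, along the tool's axes as they then stand; what a row does not reach is not made up. A row lasts 1/12 s, in which the tool goes at most 41.7 mm and 7.16 degrees, less where a joint would pass 70% of its speed; a pose out of reach is approached as far as the arm can. A call is refused whole if a number of a shift passes 4.17 or a number of a turn 0.125, either way. A call with a gripper value outside its range is refused whole. The fingers move at their own pace and stop on an object; "force" is the grip in N (left out, the last holds). Time passes only in rows, so rows that do not move let the fingers close. It gives the time, the measured TCP pose, the force, the opening and the grip force at its end, in the units of the state.
- observe(): the state, without advancing time (a new reading comes with each control period).
- cams.get_image(name): name is "scene" or "top"; returns (picture, depth): 480x640x3 uint8, red, green, blue; 480x640 float32, m along the optical axis (not along the pixel's ray), 0 where there is no reading.
- cams.calibration(name): a dict with "vertical_fov" (degrees; the focal length in pixels is half the picture's height over the tangent of half this angle, whatever the lens; pixels are square), "cx", "cy" (the principal point, pixels), "view" (4x4, takes a point from world to camera coordinates). Camera axes: x right, y up, looking along -z (the intrinsics and any distortion apply to the point x, -y, -z); pixel columns grow to the right and rows downward; lengths in m; the calibration is good to about 2 mm. A picture is of the moment at which its call begins. calibration takes no time and is no camera call.
- ticket.close_job(): hands the job in; it is judged then, once.
Trained networks look in the newest picture that a camera, given by its name, has taken for a name from the list of things; names that differ only in an ending like _2 or _b are one class to them, and where a whole thing is asked for, a point or a joint stands for the part that bears it (a point fixed in the world has none). Each returns a list of dicts, best first, with "p" (0 to 1); they miss things now and then, are a little off and sometimes report something else, mostly with a low value. They report only what shows in the picture. A call takes as long as a camera call. They do not tell look-alikes from the thing itself.
- cams.spot_in(camera, query): "box" ([centre column, centre row, width, height] as shares, 0 to 1, of the picture: columns of its width, rows of its height, round what is visible of it).
- cams.outline_of(camera, query): "mask" (480x640 bool, what is visible of it) and "box" ([centre column, centre row, width, height] as shares, 0 to 1, of the picture: columns of its width, rows of its height, round what is visible of it).
- cams.mark_of(camera, query): "location" ([column, row] as shares, 0 to 1, of the picture: columns of its width, rows of its height: a listed point, or the origin of a listed thing).
The state is a dict: "time_s": time; "q": joint angles; "qvel": joint speeds; "joint_efforts": joint torques, N m; "position": TCP position; "tool_rot": TCP orientation; "ft_force": force on the tool from outside, world axes, zero at the start; "wrist_torque": the same for the moment, N m; "grip_width": finger opening in m; "gripper_force": force on a finger pad.
Only numpy, scipy, OpenCV 4.12 (cv2) and the standard library are available. Lean on these libraries where they do the work, as an engineer would, in place of code of your own. Each camera call takes 0.05 s, during which the arm holds its last target. There are 200 camera calls.

## Working session

There is one attempt and no reset: what is moved stays moved. The work goes in short steps, Python scripts to look and compute and a tool call to move; the robot and the scene stay as the last step left them, time stands still between calls to the robot, and variables do not carry over. Pictures are saved under pics/ and viewed, at most 10 in all, crops included, and the job is handed in when it is done.

Besides the shell and the picture viewer there is one more tool, called after ">>>" as a command line: name --argument value ..., lists and objects as JSON in quotes. move_arm: Moves the arm, as the interface text tells. Its arguments: {"type":"object","properties":{"jaw":{"type":"array","items":{"type":"number"}},"dp":{"type":"array","items":{"type":"array","items":{"type":"number"}}},"turn":{"type":"array","items":{"type":"array","items":{"type":"number"}}},"force":{"type":"number"}},"required":["jaw","dp","turn"]}

```bash
mkdir -p pics; ls
cat > h.py <<'E'
import numpy as np, cv2
from rig import observe, cams, ticket
def K(n):
    c=cams.calibration(n); f=240/np.tan(np.radians(c["vertical_fov"])/2); return f,c["cx"],c["cy"],np.array(c["view"]),c
def cloud(n,depth):
    f,cx,cy,V,c=K(n); v,u=np.mgrid[0:480,0:640]
    P=np.stack([(u-cx)/f*depth,-(v-cy)/f*depth,-depth,np.ones_like(depth)],-1)
    return (P@np.linalg.inv(V).T)[...,:3]
E
python3 - <<'E'
from h import *
for n in("scene","top"):
    im,d=cams.get_image(n); cv2.imwrite(f"pics/{n}0.png",im[...,::-1]); np.savez(f"/tmp/{n}0",im=im,d=d)
    print(n,K(n))
    for q in["tag","chute","reader","shaker","cup","bowl"]:
        r=cams.outline_of(n,q)
        W=cloud(n,d)
        for o in r[:3]:
            m=o["mask"]&(d>0); p=W[m]
            print(n,q,round(o["p"],2),np.round(np.array(o["box"])*[640,480,640,480]),np.round(np.median(p,0),3),np.round(p.min(0),3),np.round(p.max(0),3))
    for q in["chute_floor","chute_lips","reader_home","tag","chute","reader"]:
        for o in cams.mark_of(n,q)[:3]:
            u,v=np.array(o["location"])*[640,480]; print(n,q,round(o["p"],2),round(u),round(v),np.round(W[int(v),int(u)],3))
print(observe())
E
```

```text
pics
scene (np.float64(471.94154646266475), 323.3148814490575, 242.95136150166243, array([[-0.32986233,  0.94399565,  0.00794114,  0.25297678],
       [-0.54624381, -0.19772231,  0.81395552,  0.21693337],
       [ 0.76994061,  0.26415547,  0.58087292, -1.38195268],
       [ 0.        ,  0.        ,  0.        ,  1.        ]]), {'vertical_fov': 53.91009194812683, 'cx': 323.3148814490575, 'cy': 242.95136150166243, 'view': array([[-0.32986233,  0.94399565,  0.00794114,  0.25297678],
       [-0.54624381, -0.19772231,  0.81395552,  0.21693337],
       [ 0.76994061,  0.26415547,  0.58087292, -1.38195268],
       [ 0.        ,  0.        ,  0.        ,  1.        ]])})
scene tag 0.85 [463. 238.  16.  30.] [0.323 0.181 0.013] [0.274 0.159 0.002] [0.36  0.203 0.016]
scene tag 0.78 [458. 277.  61.  16.] [0.529 0.186 0.053] [0.469 0.132 0.027] [0.553 0.24  0.065]
scene tag 0.57 [222. 292.  52.  41.] [ 0.683 -0.234  0.03 ] [ 0.64  -0.272  0.   ] [ 0.749 -0.175  0.049]
scene reader 0.93 [274. 265. 103.  67.] [ 0.57  -0.177  0.013] [ 0.461 -0.308 -0.   ] [ 0.661 -0.076  0.048]
scene reader 0.79 [3
[... 3160 characters left out ...]
8.38587833e+01, -1.23358502e+01]), 'qvel': array([ 0.019753  ,  0.06380986, -0.08233249,  0.03111026, -0.01978058,
        0.02188112]), 'joint_efforts': array([ 2.37243723e-03, -4.48347974e+01, -2.31462336e+01,  8.85783948e-05,
        6.27548998e-04, -1.82708696e-06]), 'position': array([0.20441242, 0.51058114, 0.23135851]), 'tool_rot': array([[-9.28373585e-01,  3.71648329e-01,  7.23260125e-05],
       [ 3.71648332e-01,  9.28373587e-01,  1.86581211e-05],
       [-6.02113001e-05,  4.42015487e-05, -9.99999997e-01]]), 'ft_force': array([0.50073779, 0.27049997, 0.86395089]), 'wrist_torque': array([ 0.00884468, -0.01252268,  0.05926016]), 'gripper_force': 0.0, 'grip_width': 0.08556909152992842}
```

Run:
```python
from h import *
z=np.load("/tmp/top0.npz"); im,d=z["im"],z["d"]
a=cv2.resize(im[130:300,100:310],None,fx=3.7,fy=3.5)
cv2.imwrite("pics/a.png",a[:595,:800,::-1])
b=cv2.resize(im[110:290,290:480],None,fx=3.3,fy=3.3,interpolation=cv2.INTER_CUBIC); cv2.imwrite("pics/b.png",b[...,::-1])
W=cloud("top",d)
# reader plate: dark pixels
g=im.astype(int).sum(-1)
for lo,hi,nm in((0,130,"dark"),):
    m=(g<200)&(d>0); m[:165]=0; m[260:]=0; m[:,:300]=0; m[:,415:]=0
    ys,xs=np.nonzero(m); print(len(xs))
    r=cv2.minAreaRect(W[m][:,:2].astype(np.float32)); print(r, np.median(W[m][:,2]))
# stop tops height
m=(W[...,2]>0.024)&(W[...,2]<0.036)&(d>0); m[:160]=0;m[265:]=0;m[:,:298]=0;m[:,420:]=0
print(m.sum()); n,l,s,c=cv2.connectedComponentsWithStats(m.astype(np.uint8))
for i in range(1,n):
    if s[i,4]>20: print(s[i],c[i],cv2.minAreaRect(W[l==i][:,:2].astype(np.float32)))
print("plate h", np.median(W[200:220,340:360,2]), "counter", np.median(W[270:290,220:260,2]))
# chute axis: high walls
m=(d>0); m[:130]=0;m[300:]=0;m[:,:100]=0;m[:,240:]=0
p=W[m]; p=p[p[:,2]>0.02]
# floor plane fit near above middle
mm=np.zeros_like(m); mm[170:205,165:190]=1; q=W[mm&(d>0)]
A=np.c_[q[:,:2],np.ones(len(q))]; co=np.linalg.lstsq(A,q[:,2],rcond=None)[0]; print("plane",co,np.degrees(np.arctan(np.hypot(*co[:2]))),"yaw",np.degrees(np.arctan2(co[1],co[0])))
print("plane z at .555 .197",co@[.555,.197,1])
```

```text
3345
((0.5594548583030701, -0.18467339873313904), (0.18692456185817719, 0.1390538513660431), 70.69004821777344) 0.010459685910680694
557
[367 160  18   2  22] [375.77272727 160.5       ] ((0.6611344814300537, -0.2250649780035019), (0.03642763942480087, 0.003912477288395166), 89.03472900390625)
[310 168  98  56 535] [348.77757009 188.09719626] ((0.5611172318458557, -0.18843886256217957), (0.18493033945560455, 0.1248813271522522), 73.44140625)
plate h 0.011104683336842225 counter 0.00027338109146624046
plane [ 0.23245272  0.07290121 -0.0967239 ] 13.691480727530092 yaw 17.412330664637715
plane z at .555 .197 0.046648899968018395
```

View pics/a.png

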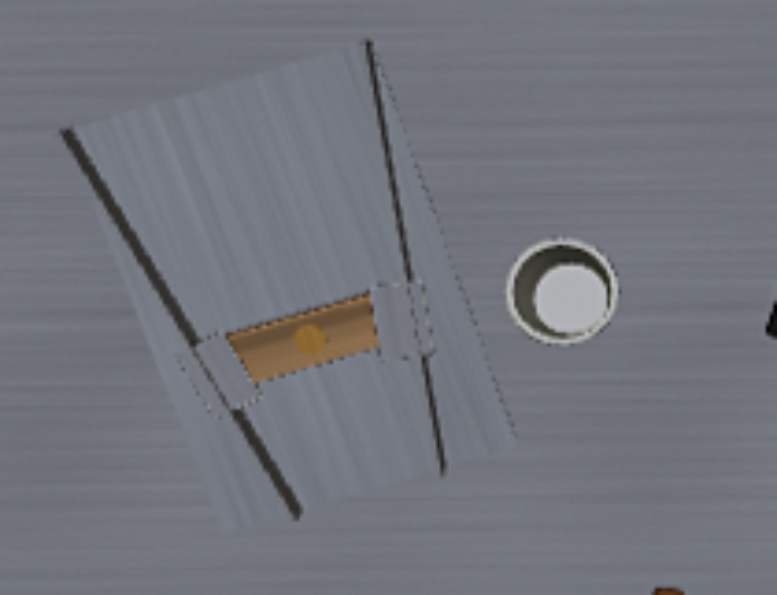

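View pics/b.png

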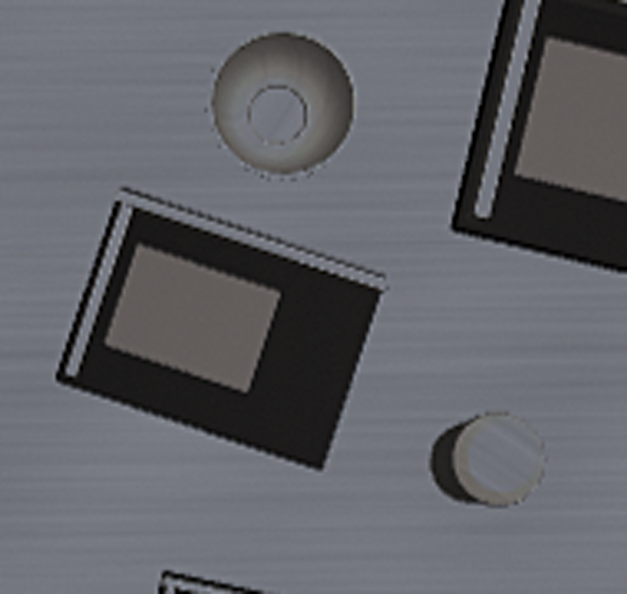

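View pics/scene0.png

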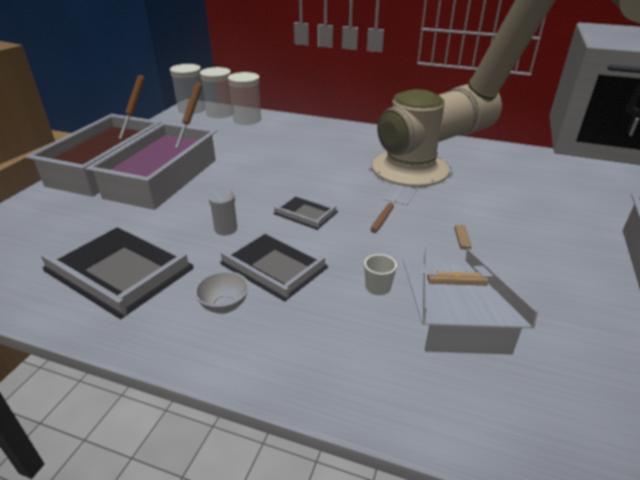

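The top picture shows the tag jammed at about (184,227), rising towards +x at a yaw of about 17°. The 136x186 reader is the middle one at about (357,210), with its long stop on the far side and its short stop on the left. The scene view agrees. I'll turn the tool to match the chute and fit the poses precisely.

>>> move_arm --jaw '[0,0,0,0,0,0,0,0,0,0]' --dp '[[0,0,0],[0,0,0],[0,0,0],[0,0,0],[0,0,0],[0,0,0],[0,0,0],[0,0,0],[0,0,0],[0,0,0]]' --turn '[[0,0,0.111],[0,0,0.111],[0,0,0.111],[0,0,0.111],[0,0,0.111],[0,0,0.111],[0,0,0.111],[0,0,0.111],[-0.122,0,0],[-0.122,0,0]]'

```text
time_s: 2.13
position: [0.2057, 0.5111, 0.2316]
tool_rot: [[-0.296, 0.926, 0.236], [0.955, 0.286, 0.074], [0.001, 0.247, -0.969]]
ft_force: [-0.8, -0.2, -0.3]
grip_width: -0.0001
gripper_force: 0.0
```

```bash
cat >> h.py <<'E'
def ray(n,u,v,z):
    f,cx,cy,V,c=K(n); Vi=np.linalg.inv(V); o=Vi[:3,3]; r=Vi[:3,:3]@[(u-cx)/f,-(v-cy)/f,-1]; return o+r*(z-o[2])/r[2]
def proj(n,P):
    f,cx,cy,V,c=K(n); p=np.c_[P,np.ones(len(P))]@V.T; return np.c_[cx-f*p[:,0]/p[:,2],cy+f*p[:,1]/p[:,2]]
def st():
    o=observe(); print("t",round(o["time_s"],2),"p",np.round(o["position"],4),"F",np.round(o["ft_force"],1),"w",round(o["grip_width"],4),"gf",round(o["gripper_force"],1)); return o
def to(target):
    o=st(); R=o["tool_rot"]; print("R\n",np.round(R,3),"dp cm",np.round(R.T@(np.array(target)-o["position"])*100,2))
E
python3 - <<'E'
from h import *
from scipy.optimize import least_squares
a=np.radians(14)
def ch(s,y,h): return [s*np.cos(a)-h*np.sin(a),y,.045+s*np.sin(a)+h*np.cos(a)]
L=np.array([ch(.13,.0855,.028),ch(.13,-.0855,.028),ch(-.13,.0455,.028),ch(-.13,-.0455,.028)])
px=np.array([[100+67/3.7,130+130/3.5],[100+369/3.7,130+40/3.5],[100+298/3.7,130+517/3.5],[100+443/3.7,130+475/3.5]])
def T(q,L): c,s=np.cos(q[2]),np.sin(q[2]); return np.c_[q[0]+c*L[:,0]-s*L[:,1],q[1]+s*L[:,0]+c*L[:,1],L[:,2]]
r=least_squares(lambda q:(proj("top",T(q,L))-px).ravel(),[.55,.19,.3]); print("chute",r.x,np.degrees(r.x[2]),np.round(r.fun,1))
tag=ray("top",100+310/3.7,130+339/3.5,.052); print("tag disc",tag)
R=np.array([[-.068,-.093,.01],[.068,-.093,.01],[-.068,.093,0.01],[-.068,-.093,.0]])
# plate mask refinement: near corners from picture b
im=np.load("/tmp/top0.npz")["im"]
b=np.array([[290+322/3.3,110+468/3.3],[290+58/3.3,110+380/3.3]])
B=np.array([[-.068,-.093,.005],[-.068,.093,.005]])
r2=least_squares(lambda q:(proj("top",T(q,B))-b).ravel(),[.56,-.185,-.33]); print("reader",r2.x,np.degrees(r2.x[2]),r2.fun)
q=r.x; 
for s,h in((-.028,.014),(-.032,0),(0,0)): print(s,T(q,np.array([ch(s,0,h)])))
u=T([0,0,q[2]],np.array([[np.cos(a),0,np.sin(a)]]))[0]
d=tag-T(q,np.array([ch(0,0,.014)]))[0]; print("tag s",d@u)
to(T(q,np.array([ch(-.075,0,.09)]))[0])
o=observe(); print(T(q,np.array([ch(-.075,0,.09)]))[0],np.degrees(np.arctan2(o["tool_rot"][1,1],o["tool_rot"][0,1])))
E
```

```text
chute [0.55204829 0.18832125 0.292969  ] 16.78588739876769 [ 0.3 -0.9 -0.7 -0.  -0.8  0.9  1.2  0. ]
tag disc [0.52045903 0.18268545 0.052     ]
reader [ 0.55880816 -0.18677855 -0.33247879] -19.049631191062147 [ 0.45927589  0.15032795 -0.45996868 -0.15410805]
-0.028 [[0.52279504 0.17949703 0.05181033]]
-0.032 [[0.52232183 0.17935429 0.0372585 ]]
0 [[0.55204829 0.18832125 0.045     ]]
tag s -0.029230704227263787
t 2.13 p [0.2057 0.5111 0.2316] F [-0.8 -0.2 -0.3] w -0.0001 gf 0.0
R
 [[-0.296  0.926  0.236]
 [ 0.955  0.286  0.074]
 [ 0.001  0.247 -0.969]] dp cm [-41.02  10.75  14.8 ]
[0.46153165 0.16101699 0.11418247] 17.188653029552714
```

>>> move_arm --jaw '[0,0,0,0,0,0,0,0,0,0,0,0]' --dp '[[-3.7,1,0],[-3.7,1,0],[-3.7,1,0],[-3.7,1,0],[-3.7,1,0],[-3.7,1,0],[-3.7,1,0],[-3.7,1,0],[-3.7,1,0],[-3.7,0.9,0],[-3.7,0.9,0],[0,0,0]]' --turn '[[0,0,0],[0,0,0],[0,0,0],[0,0,0],[0,0,0],[0,0,0],[0,0,0],[0,0,0],[0,0,0],[0,0,0],[0,0,0],[0,0,0]]'

```text
time_s: 3.13
position: [0.4288, 0.1482, 0.2579]
tool_rot: [[-0.291, 0.928, 0.233], [0.957, 0.283, 0.069], [-0.002, 0.243, -0.97]]
ft_force: [-0.5, 1.0, 0.1]
grip_width: -0.0004
gripper_force: 0.0
```

Run:
```python
from h import *
to([.479,.1675,.0315])  # placeholder compare
a=np.radians(14);ps=np.radians(17)
u=np.array([np.cos(a)*np.cos(ps),np.cos(a)*np.sin(ps),np.sin(a)]);n=np.array([-np.sin(a)*np.cos(ps),-np.sin(a)*np.sin(ps),np.cos(a)])
c=np.array([.5517,.1895,.045])
print(c-.075*u+.005*n); to(c-.075*u+.005*n)
```

```text
t 3.13 p [0.4288 0.1482 0.2579] F [-0.5  1.   0.1] w -0.0004 gf 0.0
R
 [[-0.291  0.928  0.233]
 [ 0.957  0.283  0.069]
 [-0.002  0.243 -0.97 ]] dp cm [ 0.42 -0.3  23.27]
[0.48095086 0.16786982 0.03170734]
t 3.13 p [0.4288 0.1482 0.2579] F [-0.5  1.   0.1] w -0.0004 gf 0.0
R
 [[-0.291  0.928  0.233]
 [ 0.957  0.283  0.069]
 [-0.002  0.243 -0.97 ]] dp cm [ 0.4  -0.1  23.29]
```

>>> move_arm --jaw '[0,0,0,0,0,0,0,0,0,0,0]' --dp '[[0.4,-0.1,3],[0,0,3],[0,0,3],[0,0,3],[0,0,3],[0,0,3],[0,0,2],[0,0,1.5],[0,0,1],[0,0,0.7],[0,0,0]]' --turn '[[0,0,0],[0,0,0],[0,0,0],[0,0,0],[0,0,0],[0,0,0],[0,0,0],[0,0,0],[0,0,0],[0,0,0],[0,0,0]]'

```text
time_s: 4.05
position: [0.4768, 0.1735, 0.0313]
tool_rot: [[-0.298, 0.927, 0.23], [0.955, 0.289, 0.072], [0.0, 0.24, -0.971]]
ft_force: [-1.1, 0.6, -0.2]
grip_width: 0.0002
gripper_force: 0.0
```

Run:
```python
from h import *
to([.48095,.16787,.0317])
im,d=cams.get_image("top"); a=cv2.resize(im[150:280,130:250],None,fx=4.5,fy=4.5,interpolation=cv2.INTER_CUBIC); cv2.imwrite("pics/c.png",a[...,::-1])
```

```text
t 4.05 p [0.4768 0.1735 0.0313] F [-1.1  0.6 -0.2] w 0.0002 gf 0.0
R
 [[-0.298  0.927  0.23 ]
 [ 0.955  0.289  0.072]
 [ 0.     0.24  -0.971]] dp cm [-0.66  0.23  0.02]
```

View pics/c.png

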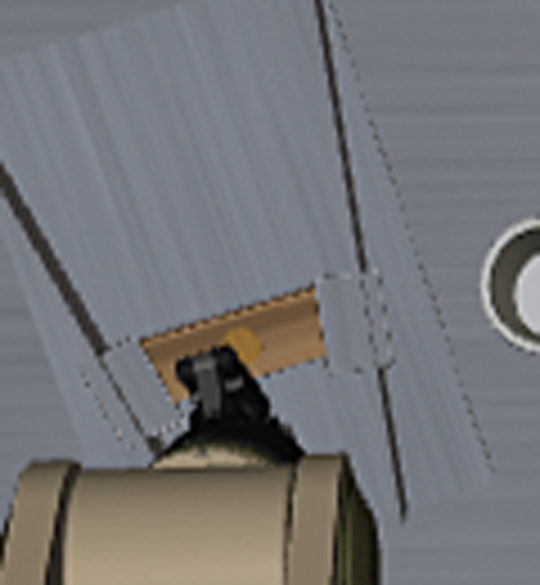

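The fingers are inside the chute, just below the tag (tip about (215,400) in the crop) and slightly left of centre. I'll shift across and push.

>>> move_arm --jaw '[0,0,0,0,0,0,0,0,0,0,0,0]' --dp '[[-0.6,0,0],[0,0.4,0],[0,0.4,0],[0,0.4,0],[0,0.4,0],[0,0.4,0],[0,0.4,0],[0,0.4,0],[0,0.4,0],[0,0.4,0],[0,0.4,0],[0,0,0]]' --turn '[[0,0,0],[0,0,0],[0,0,0],[0,0,0],[0,0,0],[0,0,0],[0,0,0],[0,0,0],[0,0,0],[0,0,0],[0,0,0],[0,0,0]]'

```text
time_s: 5.1
position: [0.5167, 0.1794, 0.042]
tool_rot: [[-0.297, 0.926, 0.232], [0.955, 0.289, 0.072], [-0.0, 0.243, -0.97]]
ft_force: [0.2, -0.5, -0.4]
grip_width: 0.0002
gripper_force: 0.0
```

>>> move_arm --jaw '[0,0,0,0,0,0,0,0]' --dp '[[0,0.4,0],[0,0.4,0],[0,0.4,0],[0,0.4,0],[0,0.4,0],[0,0.4,0],[0,0.3,0],[0,0,0]]' --turn '[[0,0,0],[0,0,0],[0,0,0],[0,0,0],[0,0,0],[0,0,0],[0,0,0],[0,0,0]]'

```text
time_s: 5.77
position: [0.5415, 0.1871, 0.0484]
tool_rot: [[-0.297, 0.926, 0.232], [0.955, 0.289, 0.072], [-0.0, 0.242, -0.97]]
ft_force: [1.3, 0.6, -0.1]
grip_width: 0.0004
gripper_force: 0.0
```

Run:
```python
from h import *
st()
for n in("top","scene"):
    im,d=cams.get_image(n); W=cloud(n,d)
    for o in cams.outline_of(n,"tag")[:3]:
        p=W[o["mask"]&(d>0)]; print(n,o["p"],np.round(np.array(o["box"])*[640,480,640,480]),np.median(p,0).round(3),cv2.minAreaRect(p[:,:2].astype(np.float32)))
    if n=="top": a=cv2.resize(im[150:280,130:250],None,fx=4.5,fy=4.5,interpolation=cv2.INTER_CUBIC); cv2.imwrite("pics/d.png",a[...,::-1])
```

```text
t 5.77 p [0.5415 0.1871 0.0484] F [ 1.3  0.6 -0.1] w 0.0004 gf 0.0
top 0.67 [177. 203.  52.  21.] [0.57  0.175 0.064] ((0.5649762153625488, 0.1969049572944641), (0.030531950294971466, 0.10846040397882462), 18.253997802734375)
top 0.53 [193. 328.  15.  32.] [0.301 0.175 0.011] ((0.3053761422634125, 0.17874687910079956), (0.06427466124296188, 0.02776428498327732), 15.183582305908203)
scene 0.93 [463. 288.  62.  17.] [0.572 0.197 0.064] ((0.5557197332382202, 0.19406147301197052), (0.05894981697201729, 0.10999195277690887), 18.526453018188477)
scene 0.16 [222. 212.  29.  45.] [ 0.484 -0.337  0.064] ((0.4540904760360718, -0.34165462851524353), (0.0514250174164772, 0.08647234737873077), 73.73893737792969)
```

View pics/d.png

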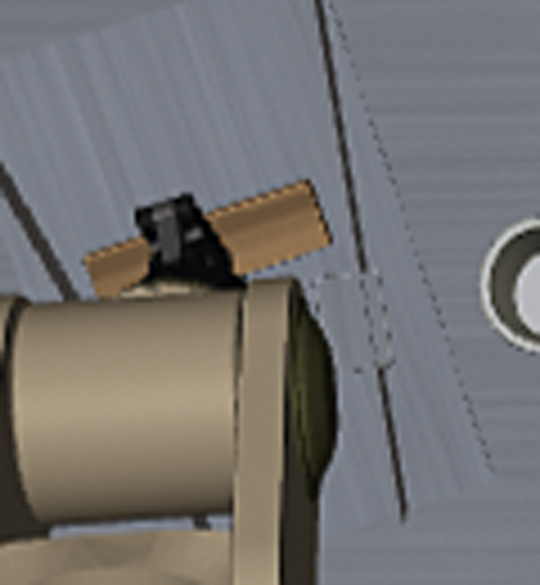

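>>> move_arm --jaw '[0,0,0,0,8,8,8,8,8,8]' --dp '[[0,-0.6,0],[0,0,-2],[0,0,-2],[0,0,-2],[0.1,1.2,0],[0.1,1.2,0],[0.05,1.2,0],[0,0,0],[0,0,0],[0,0,0]]' --turn '[[0,0,0],[0,0,0],[0,0,0],[0,0,0],[0,0,0],[0,0,0],[0,0,0],[0,0,0],[0,0,0],[0,0,0]]'

```text
time_s: 6.8
position: [0.5529, 0.1935, 0.1131]
tool_rot: [[-0.298, 0.927, 0.229], [0.955, 0.289, 0.072], [0.0, 0.24, -0.971]]
ft_force: [-0.0, 0.3, -1.0]
grip_width: 0.0723
gripper_force: 0.0
```

Run:
```python
from h import *
a=np.radians(14);ps=np.radians(17)
u=np.array([np.cos(a)*np.cos(ps),np.cos(a)*np.sin(ps),np.sin(a)]);n=np.array([-np.sin(a)*np.cos(ps),-np.sin(a)*np.sin(ps),np.cos(a)])
c=np.array([.5517,.1895,.045]); l=np.cross(n,u)
to(c+.0195*u+.0033*l+.003*n)
```

```text
t 6.8 p [0.5529 0.1935 0.1131] F [-0.   0.3 -1. ] w 0.0723 gf 0.0
R
 [[-0.298  0.927  0.229]
 [ 0.955  0.289  0.072]
 [ 0.     0.24  -0.971]] dp cm [-0.03  0.09  6.25]
```

>>> move_arm --jaw '[6,6,6,6,6,6,3,2,2,2,2,2]' --dp '[[0,0.1,1.5],[0,0,1.5],[0,0,1.5],[0,0,1],[0,0,0.7],[0,0,0],[0,0,0],[0,0,0],[0,0,0],[0,0,0],[0,0,0],[0,0,0]]' --turn '[[0,0,0],[0,0,0],[0,0,0],[0,0,0],[0,0,0],[0,0,0],[0,0,0],[0,0,0],[0,0,0],[0,0,0],[0,0,0],[0,0,0]]' --force 40

```text
time_s: 7.8
position: [0.5694, 0.1985, 0.0547]
tool_rot: [[-0.298, 0.926, 0.232], [0.955, 0.289, 0.072], [-0.0, 0.243, -0.97]]
ft_force: [-2.1, -0.9, 6.1]
grip_width: 0.0308
gripper_force: 40.4
```

>>> move_arm --jaw '[2,2,2,2,2,2,2,2,2,2,2,2]' --dp '[[0,0,-1],[0,0,-2],[0,0,-3],[0,0,-3],[0,0,-3],[0,0,-2],[0,0,0],[0,0,0],[0,0,0],[0,0,0],[0,0,0],[0,0,0]]' --turn '[[0,0,0],[0,0,0],[0,0,0],[0,0,0],[0,0,0],[0,0,0],[0.121,0,0],[0.121,0,0],[0,0,0.106],[0,0,0.106],[0,0,0.106],[0,0,0.106]]'

```text
time_s: 8.8
position: [0.5367, 0.1884, 0.1901]
tool_rot: [[0.127, 0.992, 0.002], [0.992, -0.127, 0.001], [0.001, 0.002, -1.0]]
ft_force: [-0.4, -0.2, -1.3]
grip_width: 0.0306
gripper_force: 39.9
```

>>> move_arm --jaw '[2,2,2,2]' --dp '[[0,0,0],[0,0,0],[0,0,0],[0,0,0]]' --turn '[[0,0,0.106],[0,0,0.106],[0,0,0],[0,0,0]]'

```text
time_s: 9.13
position: [0.5367, 0.1884, 0.19]
tool_rot: [[0.325, 0.946, 0.002], [0.946, -0.325, 0.001], [0.001, 0.002, -1.0]]
ft_force: [1.1, 0.2, -0.7]
grip_width: 0.0309
gripper_force: 39.9
```

```bash
cat >> h.py <<'E'
RP=np.array([.559,-.1855,0]); YR=np.radians(-19.1)
RR=np.array([[np.cos(YR),-np.sin(YR),0],[np.sin(YR),np.cos(YR),0],[0,0,1]])
E
python3 - <<'E'
from h import *
to(RP+RR@[0,0,.1])
o=observe();R=o["tool_rot"];print("yaw",np.degrees(np.arctan2(R[1,1],R[0,1])))
im,d=cams.get_image("top"); W=cloud("top",d)
for q in cams.outline_of("top","tag")[:3]:
    p=W[q["mask"]&(d>0)]; print(q["p"],np.median(p,0).round(3),cv2.minAreaRect(p[:,:2].astype(np.float32)))
im,d=cams.get_image("scene"); cv2.imwrite("pics/e.png",cv2.resize(im[150:350,200:520],None,fx=2.5,fy=2.5)[...,::-1])
E
```

```text
t 9.13 p [0.5367 0.1884 0.19  ] F [ 1.1  0.2 -0.7] w 0.0309 gf 39.9
R
 [[ 0.325  0.946  0.002]
 [ 0.946 -0.325  0.001]
 [ 0.001  0.002 -1.   ]] dp cm [-34.65  14.24   8.99]
yaw -18.960584817426515
0.94 [0.316 0.18  0.011] ((0.3164307177066803, 0.1812630295753479), (0.08306685835123062, 0.026158204302191734), 15.84713077545166)
0.57 [0.525 0.153 0.199] ((0.5253434777259827, 0.1551700085401535), (0.04121941328048706, 0.029847759753465652), 70.31332397460938)
```

View pics/e.png

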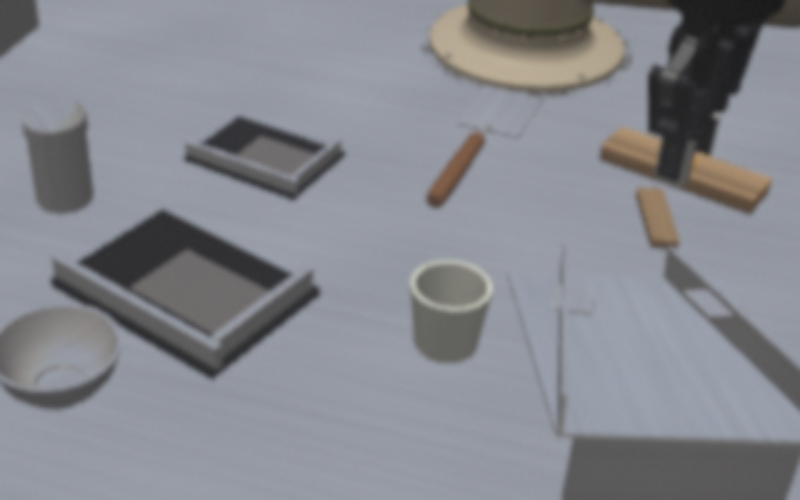

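The tag is held level across its width. I'll carry it over the reader.

>>> move_arm --jaw '[2,2,2,2,2,2,2,2,2,2,2,2]' --dp '[[-2,0.8,0],[-3.5,1.4,0],[-3.5,1.4,0],[-3.5,1.5,0],[-3.5,1.5,0],[-3.5,1.5,0],[-3.5,1.5,0],[-3.5,1.4,0],[-3.5,1.4,0],[-2.5,1,0],[-1.6,0.6,0],[0,0,0]]' --turn '[[0,0,0],[0,0,0],[0,0,0],[0,0,0],[0,0,0],[0,0,0],[0,0,0],[0,0,0],[0,0,0],[0,0,0],[0,0,0],[0,0,0]]'

```text
time_s: 10.28
position: [0.5572, -0.1831, 0.1891]
tool_rot: [[0.33, 0.944, 0.002], [0.944, -0.33, -0.0], [0.0, 0.002, -1.0]]
ft_force: [0.3, -0.0, -0.6]
grip_width: 0.0309
gripper_force: 39.9
```

>>> move_arm --jaw '[2,2,2,2,2,2,2,2]' --dp '[[0,0,2],[0,0,3],[0,0,3],[0,0,3],[0,0,3],[0,0,2],[0,0,0],[0,0,0]]' --turn '[[0,0,0],[0,0,0],[0,0,0],[0,0,0],[0,0,0],[0,0,0],[0,0,0],[0,0,0]]'

```text
time_s: 10.95
position: [0.5576, -0.1788, 0.0294]
tool_rot: [[0.327, 0.945, 0.001], [0.945, -0.327, 0.001], [0.002, 0.0, -1.0]]
ft_force: [0.7, -0.1, 1.0]
grip_width: 0.0306
gripper_force: 39.8
```

Run:
```python
from h import *
to(RP+RR@[-.002,.005,.015])
o=observe();print("reader frame TCP",RR.T@(o["position"]-RP))
W=None
for n in("scene","top"):
  im,d=cams.get_image(n); W=cloud(n,d)
  for q in cams.outline_of(n,"tag")[:3]:
    p=W[q["mask"]&(d>0)]; p=(p-RP)@RR; print(n,q["p"],np.median(p,0).round(3),np.percentile(p,3,0).round(3),np.percentile(p,97,0).round(3))
```

```text
t 10.95 p [ 0.5576 -0.1788  0.0294] F [ 0.7 -0.1  1. ] w 0.0306 gf 39.8
R
 [[ 0.327  0.945  0.001]
 [ 0.945 -0.327  0.001]
 [ 0.002  0.    -1.   ]] dp cm [-0.09  0.15  1.44]
reader frame TCP [-0.00347625  0.00585485  0.029424  ]
scene 0.94 [0.    0.032 0.04 ] [-0.021 -0.039  0.028] [0.012 0.061 0.043]
scene 0.57 [-0.344  0.269  0.013] [-0.384  0.239  0.002] [-0.312  0.296  0.015]
top 0.6 [-0.017  0.045  0.041] [-0.019  0.032  0.034] [-0.013  0.053  0.044]
```

>>> move_arm --jaw '[2,2,2,2,2,2]' --dp '[[0,0,0.6],[0,0,0.5],[0,0,0.2],[0,0,0.1],[0,0,0],[0,0,0]]' --turn '[[0,0,0],[0,0,0],[0,0,0],[0,0,0],[0,0,0],[0,0,0]]'

```text
time_s: 11.65
position: [0.5577, -0.1796, 0.0154]
tool_rot: [[0.328, 0.945, 0.002], [0.945, -0.328, 0.001], [0.001, 0.002, -1.0]]
ft_force: [-0.3, -0.2, -0.3]
grip_width: 0.0305
gripper_force: 39.9
```

>>> move_arm --jaw '[2,2,2,2]' --dp '[[0,0,0.1],[0,0,0.1],[0,0,0],[0,0,0]]' --turn '[[0,0,0],[0,0,0],[0,0,0],[0,0,0]]'

```text
time_s: 11.98
position: [0.5579, -0.1797, 0.0148]
tool_rot: [[0.328, 0.945, 0.003], [0.945, -0.328, -0.0], [0.001, 0.003, -1.0]]
ft_force: [-3.6, 0.7, 11.1]
grip_width: 0.0308
gripper_force: 41.2
```

>>> move_arm --jaw '[3.6,5,5.5,5.5,5.5,5.5,5.5,5.5,5.5]' --dp '[[0,0,-0.1],[0,0,0],[0,0,0],[0,0,0],[0,0,0],[0,0,-1.5],[0,0,-2],[0,0,-3],[0,0,0]]' --turn '[[0,0,0],[0,0,0],[0,0,0],[0,0,0],[0,0,0],[0,0,0],[0,0,0],[0,0,0],[0,0,0]]'

```text
time_s: 12.73
position: [0.5596, -0.1806, 0.0842]
tool_rot: [[0.328, 0.945, 0.009], [0.945, -0.328, -0.003], [-0.0, 0.01, -1.0]]
ft_force: [0.6, 0.7, 0.8]
grip_width: 0.0551
gripper_force: 0.0
```

>>> move_arm --jaw '[0,0,0,0,0,0,0,0]' --dp '[[0,-2,0],[0,-2,0],[0,-2,0],[0,-1,0],[0,0,0],[0,0,0],[0,0,0],[0,0,0]]' --turn '[[0,0,0],[0,0,0],[0,0,0],[0,0,0],[0,0,0],[0,0,0],[0,0,0],[0,0,0]]'

```text
time_s: 13.4
position: [0.4922, -0.157, 0.0792]
tool_rot: [[0.328, 0.945, 0.002], [0.945, -0.328, 0.0], [0.001, 0.002, -1.0]]
ft_force: [-0.4, 0.8, -1.0]
grip_width: 0.0002
gripper_force: 0.0
```

```bash
cat >> h.py <<'E'
def tagr():
  for n in("scene","top"):
    im,d=cams.get_image(n); W=cloud(n,d)
    for q in cams.outline_of(n,"tag")[:4]:
      p=W[q["mask"]&(d>0)]; p=(p-RP)@RR
      if abs(np.median(p[:,0]))<.09 and abs(np.median(p[:,1]))<.12:
        k=p[p[:,2]>.017]; print(n,round(q["p"],2),np.median(k,0).round(4),cv2.minAreaRect(k[:,:2].astype(np.float32)))
    cv2.imwrite(f"/tmp/{n}.png",im[...,::-1])
E
python3 - <<'E'
from h import *
o=st();print("reader frame TCP",RR.T@(o["position"]-RP)); tagr()
im=cv2.imread("/tmp/top.png"); cv2.imwrite("pics/f.png",cv2.resize(im[150:280,290:430],None,fx=4.5,fy=4.5,interpolation=cv2.INTER_CUBIC))
E
```

```text
t 13.4 p [ 0.4922 -0.157   0.0792] F [-0.4  0.8 -1. ] w 0.0002 gf 0.0
reader frame TCP [-0.0723979   0.00507223  0.07924824]
scene 0.57 [-0.0004  0.01    0.0258] ((-0.00401371531188488, 0.005476996302604675), (0.11136484146118164, 0.036617934703826904), 88.97294616699219)
top 0.65 [ 0.0087 -0.032   0.0243] ((0.010435208678245544, -0.027892813086509705), (0.042020462453365326, 0.011724403128027916), 79.0624008178711)
```

View pics/f.png

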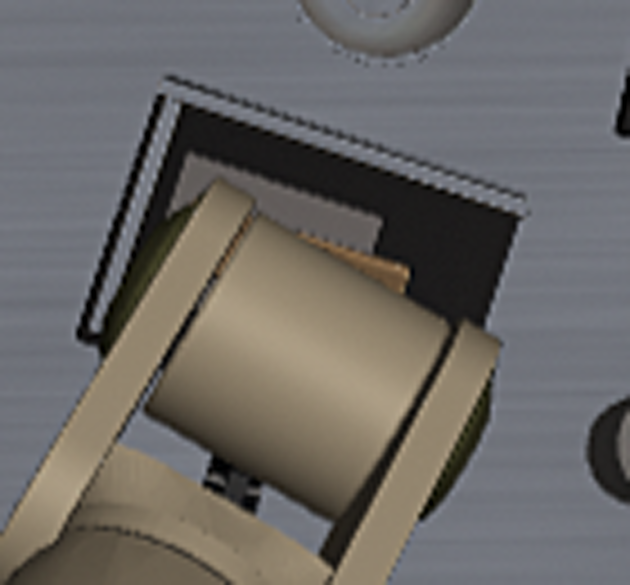

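The tag lies free at about (-3, 5) mm in the reader frame, roughly parallel to the long stop. Next I'll push it towards the long stop.

>>> move_arm --jaw '[0,0,0,0,0,0,0,0,0,0,0,0]' --dp '[[0,0,2],[0,0,2],[0,0,1.5],[0,0,0.8],[0,0,0],[0,1,0],[0,1,0],[0,1,0],[0,0.5,0],[0,0.4,0],[0,0.4,0],[0,0.4,0]]' --turn '[[0,0,0],[0,0,0],[0,0,0],[0,0,0],[0,0,0],[0,0,0],[0,0,0],[0,0,0],[0,0,0],[0,0,0],[0,0,0],[0,0,0]]'

```text
time_s: 14.6
position: [0.5359, -0.1719, 0.0167]
tool_rot: [[0.328, 0.945, 0.001], [0.945, -0.328, 0.001], [0.001, 0.001, -1.0]]
ft_force: [-1.3, 0.8, 2.0]
grip_width: -0.0003
gripper_force: 1.2
```

>>> move_arm --jaw '[0,0,0,0,0,0,0,0,0,0]' --dp '[[0,0.4,0],[0,0.4,0],[0,0.4,0],[0,0.4,0],[0,0.3,0],[0,0.3,0],[0,0.3,0],[0,0.3,0],[0,0,0],[0,0,0]]' --turn '[[0,0,0],[0,0,0],[0,0,0],[0,0,0],[0,0,0],[0,0,0],[0,0,0],[0,0,0],[0,0,0],[0,0,0]]'

```text
time_s: 15.43
position: [0.5627, -0.1813, 0.0163]
tool_rot: [[0.328, 0.945, 0.002], [0.945, -0.328, 0.0], [0.001, 0.002, -1.0]]
ft_force: [-0.2, 0.7, 0.5]
grip_width: -0.0001
gripper_force: 0.3
```

Run:
```python
from h import *
o=st();print("reader frame TCP",RR.T@(o["position"]-RP)); tagr()
```

```text
t 15.43 p [ 0.5627 -0.1813  0.0163] F [-0.2  0.7  0.5] w -0.0001 gf 0.3
reader frame TCP [0.00216619 0.0051753  0.01634696]
scene 0.83 [0.0309 0.0111 0.0259] ((0.03300273418426514, 0.012859512120485306), (0.1255342960357666, 0.04223480820655823), 88.52593231201172)
```

>>> move_arm --jaw '[0,0,0,0,0,0]' --dp '[[0,0.2,0],[0,0.1,0],[0,0.1,0],[0,0.1,0],[0,0,0],[0,0,0]]' --turn '[[0,0,0],[0,0,0],[0,0,0],[0,0,0],[0,0,0],[0,0,0]]'

```text
time_s: 16.13
position: [0.5672, -0.1829, 0.0165]
tool_rot: [[0.328, 0.945, 0.002], [0.945, -0.328, 0.001], [0.001, 0.002, -1.0]]
ft_force: [0.0, 1.6, 0.4]
grip_width: -0.0003
gripper_force: 0.0
```

>>> move_arm --jaw '[0,0,0,0]' --dp '[[0,0.1,0],[0,0,0],[0,0,0],[0,0,0]]' --turn '[[0,0,0],[0,0,0],[0,0,0],[0,0,0]]'

```text
time_s: 16.47
position: [0.5681, -0.1832, 0.0165]
tool_rot: [[0.328, 0.945, 0.002], [0.945, -0.328, 0.001], [0.001, 0.002, -1.0]]
ft_force: [-0.2, -0.9, 0.6]
grip_width: 0.0001
gripper_force: 0.0
```

>>> move_arm --jaw '[0,0,0,0]' --dp '[[0,0.1,0],[0,0.1,0],[0,0,0],[0,0,0]]' --turn '[[0,0,0],[0,0,0],[0,0,0],[0,0,0]]'

```text
time_s: 16.8
position: [0.5701, -0.1839, 0.0165]
tool_rot: [[0.328, 0.945, 0.002], [0.945, -0.328, 0.001], [0.001, 0.002, -1.0]]
ft_force: [-0.8, 0.1, 0.4]
grip_width: 0.0003
gripper_force: 0.0
```

Run:
```python
from h import *
o=st();print("reader frame TCP",RR.T@(o["position"]-RP)); tagr()
```

```text
t 16.8 p [ 0.5701 -0.1839  0.0165] F [-0.8  0.1  0.4] w 0.0003 gf 0.0
reader frame TCP [0.00993831 0.00518462 0.01648925]
scene 0.66 [0.0347 0.0117 0.0261] ((0.03444842994213104, 0.010695334523916245), (0.12063273787498474, 0.040504615753889084), 88.47212982177734)
```

Still no contact force, so I'll continue in small steps.

>>> move_arm --jaw '[0,0,0,0]' --dp '[[0,0.1,0],[0,0.1,0],[0,0,0],[0,0,0]]' --turn '[[0,0,0],[0,0,0],[0,0,0],[0,0,0]]'

```text
time_s: 17.33
position: [0.5706, -0.184, 0.0163]
tool_rot: [[0.328, 0.945, -0.002], [0.945, -0.328, 0.002], [0.001, -0.002, -1.0]]
ft_force: [-6.6, 1.8, 3.1]
grip_width: 0.0001
gripper_force: 3.7
```

>>> move_arm --jaw '[0,0,0]' --dp '[[0,0.1,0],[0,0,0],[0,0,0]]' --turn '[[0,0,0],[0,0,0],[0,0,0]]'

```text
time_s: 17.58
position: [0.5707, -0.184, 0.0162]
tool_rot: [[0.328, 0.945, -0.004], [0.945, -0.328, 0.003], [0.001, -0.004, -1.0]]
ft_force: [-10.6, 2.4, 5.4]
grip_width: -0.0001
gripper_force: 5.8
```

>>> move_arm --jaw '[0,0,0,0,0,0,0,0,0,0,0]' --dp '[[0,-0.5,0],[0,-1,0],[0,0,-2],[0,0,-3],[-2.7,0,0],[-2.7,0,0],[-2.7,0,0],[0,1.9,0],[0,1.9,0],[0,0,0],[0,0,0]]' --turn '[[0,0,0],[0,0,0],[0,0,0],[0,0,0],[0,0,0],[0,0,0],[0,0,0],[0,0,0],[0,0,0],[0,0,0],[0,0,0]]'

```text
time_s: 18.5
position: [0.5682, -0.269, 0.0661]
tool_rot: [[0.328, 0.945, 0.002], [0.945, -0.328, 0.0], [0.001, 0.002, -1.0]]
ft_force: [-0.6, -0.1, -0.7]
grip_width: 0.0
gripper_force: 0.0
```

Run:
```python
from h import *
o=st();print("reader frame TCP",RR.T@(o["position"]-RP)); tagr()
im=cv2.imread("/tmp/scene.png"); cv2.imwrite("pics/g.png",cv2.resize(im[190:330,180:360],None,fx=4,fy=4,interpolation=cv2.INTER_CUBIC))
```

```text
t 18.5 p [ 0.5682 -0.269   0.0661] F [-0.6 -0.1 -0.7] w 0.0 gf 0.0
reader frame TCP [ 0.03597167 -0.07589276  0.06609751]
scene 0.56 [0.0342 0.01   0.0261] ((0.03678068518638611, 0.005523305386304855), (0.03369610011577606, 0.1117086261510849), 0.4249158501625061)
scene 0.47 [0.0567 0.0606 0.0286] ((0.0019981414079666138, -0.001358315348625183), (0.1259537935256958, 0.1870453953742981), 1.9001233577728271)
top 0.94 [0.0378 0.0206 0.0243] ((0.03792174905538559, 0.005915001034736633), (0.032588448375463486, 0.10783448815345764), 1.8193825483322144)
```

View pics/g.png

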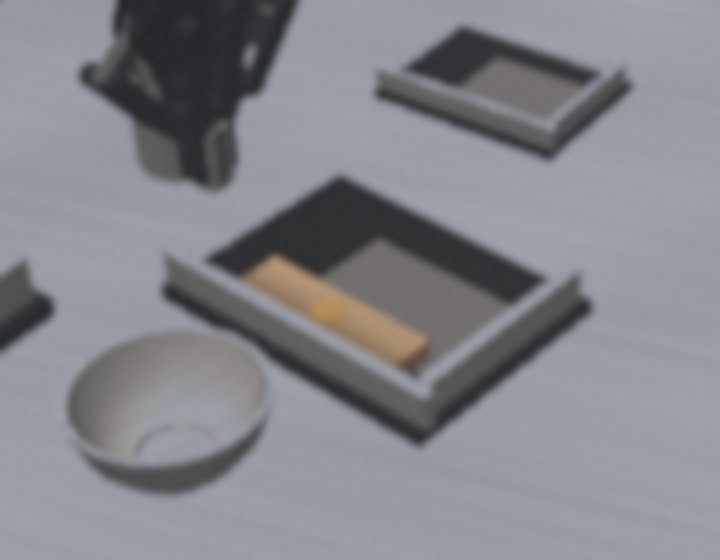

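The tag is flush along the long stop, disc up, with its end about 20 mm short of the short stop. Now I'll push its end.

>>> move_arm --jaw '[0,0,0,0,0,0,0,0,0,0,0,0]' --dp '[[0,0,2],[0,0,2],[0,0,1],[0,0,0],[0.5,0,0],[0.4,0,0],[0.4,0,0],[0.4,0,0],[0.4,0,0],[0.4,0,0],[0.3,0,0],[0,0,0]]' --turn '[[0,0,0],[0,0,0],[0,0,0],[0,0,0],[0,0,0],[0,0,0],[0,0,0],[0,0,0],[0,0,0],[0,0,0],[0,0,0],[0,0,0]]'

```text
time_s: 19.7
position: [0.5774, -0.2417, 0.0165]
tool_rot: [[0.327, 0.945, 0.002], [0.945, -0.327, 0.001], [0.001, 0.002, -1.0]]
ft_force: [0.4, 1.3, -0.2]
grip_width: -0.0
gripper_force: 0.0
```

>>> move_arm --jaw '[0,0,0,0,0]' --dp '[[0.2,0,0],[0.1,0,0],[0.1,0,0],[0,0,0],[0,0,0]]' --turn '[[0,0,0],[0,0,0],[0,0,0],[0,0,0],[0,0,0]]'

```text
time_s: 20.12
position: [0.5785, -0.2386, 0.0164]
tool_rot: [[0.328, 0.945, 0.002], [0.945, -0.328, 0.001], [0.001, 0.001, -1.0]]
ft_force: [0.8, 0.2, 0.2]
grip_width: 0.0002
gripper_force: 0.0
```

>>> move_arm --jaw '[0,0,0,0]' --dp '[[0.1,0,0],[0.1,0,0],[0,0,0],[0,0,0]]' --turn '[[0,0,0],[0,0,0],[0,0,0],[0,0,0]]'

```text
time_s: 20.45
position: [0.5792, -0.2366, 0.0164]
tool_rot: [[0.328, 0.945, 0.002], [0.945, -0.328, 0.001], [0.001, 0.002, -1.0]]
ft_force: [0.5, -0.0, 0.2]
grip_width: 0.0
gripper_force: 0.0
```

Run:
```python
from h import *
o=st();print("reader frame TCP",RR.T@(o["position"]-RP)); tagr()
```

```text
t 20.45 p [ 0.5792 -0.2366  0.0164] F [ 0.5 -0.   0.2] w 0.0 gf 0.0
reader frame TCP [ 0.03579157 -0.04173059  0.01643048]
scene 0.68 [0.0342 0.023  0.0261] ((0.03618699312210083, 0.021417908370494843), (0.033495835959911346, 0.1070883572101593), 0.3466741442680359)
top 0.98 [0.0374 0.0493 0.0247] ((0.037379756569862366, 0.03270287811756134), (0.032242994755506516, 0.09174959361553192), 0.8577588200569153)
```

>>> move_arm --jaw '[0,0,0,0]' --dp '[[0.1,0,0],[0.1,0,0],[0,0,0],[0,0,0]]' --turn '[[0,0,0],[0,0,0],[0,0,0],[0,0,0]]'

```text
time_s: 20.98
position: [0.5797, -0.2352, 0.0165]
tool_rot: [[0.328, 0.945, 0.002], [0.945, -0.328, 0.0], [0.001, 0.002, -1.0]]
ft_force: [-1.7, -3.1, -0.5]
grip_width: 0.0001
gripper_force: 1.7
```

>>> move_arm --jaw '[0,0,0,0]' --dp '[[0.1,0,0],[0.1,0,0],[0,0,0],[0,0,0]]' --turn '[[0,0,0],[0,0,0],[0,0,0],[0,0,0]]'

```text
time_s: 21.32
position: [0.58, -0.2351, 0.0167]
tool_rot: [[0.328, 0.945, 0.001], [0.945, -0.328, -0.003], [-0.002, 0.002, -1.0]]
ft_force: [-5.4, -11.1, -0.5]
grip_width: -0.0001
gripper_force: 6.1
```

>>> move_arm --jaw '[0,0,0,0,0,0,0,0,0]' --dp '[[-0.6,0,0],[-1.5,0,0],[0,0,-2],[0,0,-3],[0,0,-3],[-2,-2,-2],[0,-2,0],[0,0,0],[0,0,0]]' --turn '[[0,0,0],[0,0,0],[0,0,0],[0,0,0],[0,0,0],[0,0,0],[0,0,0],[0,0,0],[0,0,0]]'

```text
time_s: 22.07
position: [0.5286, -0.259, 0.1166]
tool_rot: [[0.329, 0.944, 0.002], [0.944, -0.329, 0.001], [0.002, 0.002, -1.0]]
ft_force: [0.6, -0.0, 0.1]
grip_width: 0.0001
gripper_force: 0.0
```

Run:
```python
from h import *
o=st();print("reader frame TCP",RR.T@(o["position"]-RP)); tagr()
a=cv2.imread("/tmp/scene.png")[235:310,215:335];b=cv2.imread("/tmp/top.png")[155:255,300:420]
a=cv2.resize(a,(400,250),interpolation=cv2.INTER_CUBIC);b=cv2.resize(b,(400,333),interpolation=cv2.INTER_CUBIC)
c=np.zeros((333,800,3),np.uint8);c[:250,:400]=a;c[:,400:]=b;cv2.imwrite("pics/h.png",c)
```

```text
t 22.07 p [ 0.5286 -0.259   0.1166] F [ 0.6 -0.   0.1] w 0.0001 gf 0.0
reader frame TCP [-0.00473451 -0.07937885  0.11664563]
scene 0.82 [0.0338 0.0299 0.0261] ((0.033060621470212936, 0.02699391171336174), (0.11047331988811493, 0.0282583124935627), 87.38377380371094)
top 0.62 [0.037  0.0261 0.0244] ((0.025554973632097244, 0.026308806613087654), (0.11125315725803375, 0.058215122669935226), 89.53251647949219)
```

View pics/h.png

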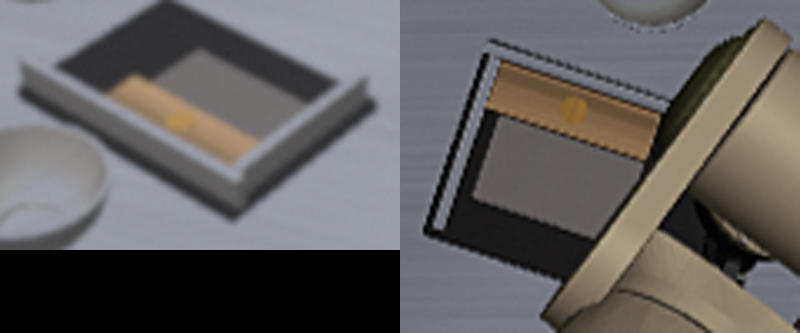

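It looks home in both directions. One light confirming push on the long side will make sure it's flush.

>>> move_arm --jaw '[0,0,0,0,0,0,0,0,0,0,0,0]' --dp '[[0,-2,0],[2.6,-1,0],[2.6,0,0],[2.6,0,0],[2.4,0,0],[0,0,0],[0,0,3],[0,0,3],[0,0,3],[0,0,1],[0,0,0],[0,0,0]]' --turn '[[0,0,0],[0,0,0],[0,0,0],[0,0,0],[0,0,0],[0,0,0],[0,0,0],[0,0,0],[0,0,0],[0,0,0],[0,0,0],[0,0,0]]'

```text
time_s: 23.27
position: [0.5348, -0.1528, 0.0169]
tool_rot: [[0.328, 0.945, 0.002], [0.945, -0.328, 0.001], [0.001, 0.002, -1.0]]
ft_force: [-0.1, -0.5, -0.4]
grip_width: -0.0002
gripper_force: 0.0
```

Run:
```python
from h import *
o=st();print("reader frame TCP",RR.T@(o["position"]-RP))
```

```text
t 23.27 p [ 0.5348 -0.1528  0.0169] F [-0.1 -0.5 -0.4] w -0.0002 gf 0.0
reader frame TCP [-0.03355242  0.02298044  0.01686384]
```

Contact is expected at x = 10.6, which is 44 mm ahead.

>>> move_arm --jaw '[0,0,0,0,0,0,0,0,0,0,0]' --dp '[[0,1,0],[0,1,0],[0,1,0],[0,0.5,0],[0,0.3,0],[0,0.2,0],[0,0.2,0],[0,0.2,0],[0,0.2,0],[0,0,0],[0,0,0]]' --turn '[[0,0,0],[0,0,0],[0,0,0],[0,0,0],[0,0,0],[0,0,0],[0,0,0],[0,0,0],[0,0,0],[0,0,0],[0,0,0]]'

```text
time_s: 24.18
position: [0.5766, -0.167, 0.0165]
tool_rot: [[0.328, 0.945, -0.001], [0.945, -0.328, 0.002], [0.001, -0.002, -1.0]]
ft_force: [-5.6, 2.1, 4.1]
grip_width: -0.0004
gripper_force: 3.5
```

Run:
```python
from h import *
o=st();print("reader frame TCP",RR.T@(o["position"]-RP))
```

```text
t 24.18 p [ 0.5766 -0.167   0.0165] F [-5.6  2.1  4.1] w -0.0004 gf 3.5
reader frame TCP [0.01060579 0.02329638 0.01654779]
```

>>> move_arm --jaw '[0,0,0,0,0,0,0,0,0,0,0,0]' --dp '[[0,-0.5,0],[0,-2,0],[0,0,-2],[0,0,-4],[0,0,-4],[0,-4,-2],[0,-4,0],[0,-4,0],[0,-3,0],[0,0,0],[0,0,0],[0,0,0]]' --turn '[[0,0,0],[0,0,0],[0,0,0],[0,0,0],[0,0,0],[0,0,0],[0,0,0],[0,0,0],[0,0,0],[0,0,0],[0,0,0],[0,0,0]]'

```text
time_s: 25.18
position: [0.4156, -0.1116, 0.1352]
tool_rot: [[0.328, 0.945, 0.004], [0.945, -0.328, -0.0], [0.001, 0.003, -1.0]]
ft_force: [-0.3, -0.3, 0.5]
grip_width: -0.0002
gripper_force: 0.0
```

Run:
```python
from h import *
st(); tagr()
a=cv2.imread("/tmp/scene.png")[235:310,215:335];b=cv2.imread("/tmp/top.png")[150:260,295:427]
a=cv2.resize(a,(320,200),interpolation=cv2.INTER_CUBIC);b=cv2.resize(b,(480,400),interpolation=cv2.INTER_CUBIC)
c=np.zeros((400,800,3),np.uint8);c[:200,:320]=a;c[:,320:]=b;cv2.imwrite("pics/i.png",c)
```

```text
t 25.18 p [ 0.4156 -0.1116  0.1352] F [-0.3 -0.3  0.5] w -0.0002 gf 0.0
scene 0.83 [0.0344 0.0295 0.026 ] ((0.03315754234790802, 0.02765987068414688), (0.11169569939374924, 0.03369615226984024), 83.63355255126953)
top 0.67 [0.0372 0.0247 0.0242] ((0.037816889584064484, 0.024905355647206306), (0.10891701281070709, 0.03258490934967995), 89.61980438232422)
```

View pics/i.png

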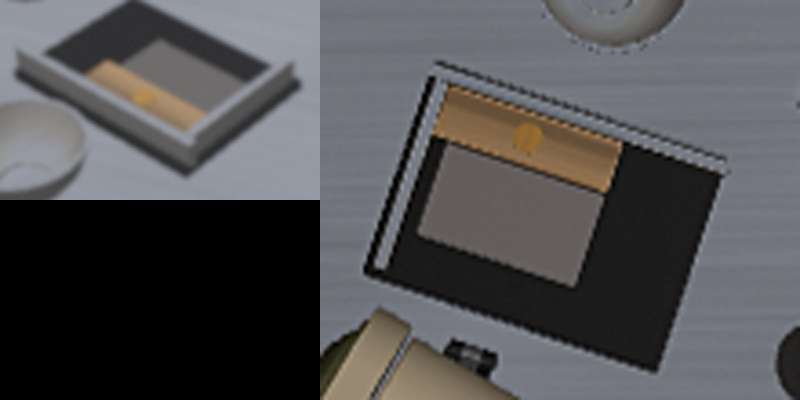

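The tag is flush against both stops with the disc up. The top view measures it at (37.8, 24.9) mm, with the arm clear.

```bash
python3 -c "
from rig import ticket
print(ticket.close_job())"
```

```text
the job is handed in; nothing more can be done
None
```

I handed the job in at about 25 s: the tag lies disc up on the reader, flush against both stops, with the robot clear; the hand-in returned no verdict.

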